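# Ease a battery carrier down the gravity lane

### The arm

A 6-joint arm with a two-finger parallel gripper is mounted at the origin on the work surface. World frame = base frame: x ahead of the robot, y to its left, z up, the work surface at z = 0. Lengths are in m, angles in rad, forces in N, time in s.
With the tool pointing down it reaches from about 0.35 to 0.85 m from the base axis. Payload 8.1 kg.
Tool frame: the origin (TCP) lies on the centre line of the jaws, within the pads' length; the fingertips stand 17 mm ahead of it and the grasp point (between the pads) lies 2 mm behind it; z points along the fingers, y is the line along which they close (so a half turn about z gives the same grasp; the last joint's range is limited). The gripper opens to 93 mm and grips with 3 to 60 N. Pads are 15 mm wide; open, the fingers measure 128 mm over their backs; the gripper's body (75 mm by 188 mm) begins 65 mm behind the grasp point.
Start: joints at [-1.245, 0.13, 1.488, -0, 1.523, -0.085], TCP at [0.24, -0.55, 0.197] pointing down, gripper open.
Joint ranges: [-2.96, 2.96], [-0.89, 2.26], [0.02, 2.5], [-1.34, 4.48], [0, 2.73], [-2.66, 2.66]. Speed limits (rad/s): [2.39, 2.39, 2.79, 3.14, 3.14, 3.14].

### API

Orientations are given as a rotation vector (axis times angle).
In Python, from plant import telemetry, viewer, order gives the robot as it stands.
- The arm moves only by the tool send_rows, never from a script. Its argument "plan" is a list that holds one entry, the list of rows, each a list of 5 numbers: the closure, from -1 (fully open) to 1 (shut), then the shift along the world's x, y, z normalised to -1 to 1, where 1 is 0.2 m, then the turn about the world's z normalised to -1 to 1, where 1 is 60 degrees. A call has 1 to 20 rows; each row is the pose to reach, as a shift and turn from the pose commanded when the call began; what a row does not reach only later rows make up. A row lasts 1/12 s, in which the tool goes at most 41.7 mm and 7.16 degrees, less where a joint would pass 70% of its speed; a pose out of reach is approached as far as the arm can. A call with a number of a shift or a turn outside -1 to 1 is refused whole. A call with a gripper value outside its range is refused whole. The fingers move at their own pace and stop on an object; "force" is the grip in N (left out, the last holds). Time passes only in rows, so rows that repeat a pose let the fingers close. It gives the time, the measured TCP pose, the force, the opening and the grip force at its end, in the units of the state.
- telemetry.read_state(): the state, without advancing time (a new reading comes with each control period).
- viewer.read_camera(name): name is "side" or "top"; returns (picture, depth): 400x640x3 uint8, blue, green, red; 400x640 float32, m along the optical axis (not along the pixel's ray), 0 where there is no reading.
- viewer.calibration(name): a dict with "camera_matrix" (3x3 intrinsics, pixels), "extrinsics" (4x4, takes a point from camera to world coordinates). Camera axes: x right, y up, looking along -z (the intrinsics and any distortion apply to the point x, -y, -z); pixel columns grow to the right and rows downward; lengths in m; the calibration is good to about 2 mm. A picture is of the moment at which its call begins. calibration takes no time and is no camera call.
- order.close_job(): hands the job in; it is judged then, once.
The state is a dict: "t": time; "q": joint angles; "dq": joint speeds; "joint_torque": joint torques, N m; "tool_pos": TCP position; "orientation": TCP orientation; "force": force on the tool from outside, world axes, zero at the start; "wrist_torque": the same for the moment, N m; "opening": finger opening in m; "gripper_force": force on a finger pad.
Only numpy, scipy, OpenCV 4.12 (cv2) and the standard library are available. Lean on these libraries where they do the work, as an engineer would, in place of code of your own. Each camera call takes 0.05 s, during which the arm holds its last target. There are 200 camera calls.

### The job

Press the red release paddle of the gravity roller lane fully down so that the battery carrier rolls off, then get in front of its white leading end plate on the way, take it up by moving along with it, slow it smoothly to a creep well before the end of the lane and ease it gently against the rubber end buffers, so that the two slim cells standing loose on it never tip. Then let go and move clear; leave the paddle down and everything else on the table as it is.

Things in the scene. Friction and masses are not known exactly. Their poses are not given: they have to be found in the camera images.
- lane: Gravity roller lane for battery carriers, fixed: two aluminium channels with yellow rollers, 720 mm long, 161 mm wide, on 200 mm wide feet. Origin on the table under the lane's middle; x across (away from the robot at yaw 0), -y downhill. Roller tops are 85 mm above the table at the origin and fall 0.045 rad towards -y. Only the carrier stands over the lane's middle.
- buffers (a point): Point on the lane's centre line, level with the roller tops, where the carrier's leading face stops at the low end. Two black rubber buffers stand 52 mm to either side of it, no higher than 19 mm above the roller tops, so fingers ahead of the middle of the end plate are not trapped.
- release (a joint): Lane stop: steel shaft along the robot's side of the lane, 95 mm from its centre line, with a red paddle near the low end and a red stop finger ahead of the carrier at the high end. 0 rad: paddle up, carrier blocked; grows as the paddle is pressed, 0.8 rad is fully down; the carrier comes free at about 0.35 rad. Stays where left; takes 2 to 3 N.
- paddle (a point): Middle of the upper face of the red release paddle (34 x 32 mm, 8 mm thick, on a 60 mm arm that points from the shaft towards the robot). About 91 mm above the table when up, 44 mm when fully down; it moves on an arc of 60 mm radius about the shaft.
- carrier (a joint): Travel of the carrier down the lane, m: 0 at the start, 0.46 against the buffers. It rolls by itself: 0.95 kg with its cells (0.72 to 1.25), slope force 0.42 N, drag 0.05 N plus 1.6 N per m/s; left alone it reaches 0.17 to 0.29 m/s (time constant 0.45 to 0.8 s) and is down in 2.2 to 3.2 s.
- face (a point): Where fingers should bear: middle of the flat upright downhill face of the carrier's leading white end plate (110 mm wide), 85 mm above the carrier's lower leading edge on the rollers; the plate reaches 25 mm higher and 61 mm lower. -y of this point is level and points downhill. The carrier has a level black deck, 140 mm wide and 160 mm long: too wide and long to grip.
- cell_left: Slim green battery cell standing loose on the carrier's deck, farther from the robot: 60 mm wide, 16 mm thick along the lane, 110 mm high, 0.25 kg; origin under its middle. A sudden change of the carrier's speed by more than about 0.1 m/s tips it over. Rocking over 0.12 rad counts as tipped.
- cell_right: The other cell standing loose on the carrier, nearer to the robot, the same. The buffers are firm: the carrier should not be faster than 0.1 m/s when it meets them, and be that slow from 40 mm before them.
- cell_a: Green cell lying flat on the table, 60 x 110 x 16 mm; origin under its middle. Leave alone.
- cell_b: Second cell lying on the table, the same. Leave alone.
- stack: Finished stack of five green cells between white plates, 64 x 110 x 112 mm; origin under its middle. Leave alone.
- driver: Screwdriver lying on the table. Leave alone.
- tape: Roll of amber tape, 90 mm in diameter, 19 mm high; origin under its middle. Leave alone.
- holder: Black plastic spacer plate with six holes, 75 x 120 x 12 mm; origin under its middle. Leave alone.

How it is judged:
On the way, in this order (a step that is already met when the one before it is completed fails the run):
1. the paddle is pressed down and the carrier has rolled off (value of joint release above 0.55 rad and value of joint carrier above 0.03 m).
2. the carrier, on its way, is slowed below 0.1 m/s at least 40 mm before the buffers (value of joint carrier between 0.1 and 0.42 m and velocity of joint carrier below 0.1 m/s), for 0.2 s.
At the end, for the whole second after the job is handed in: the carrier rests against the end buffers (within 6 mm), at rest, both cells upright on it, the paddle still down (value of joint carrier above 0.454 m and velocity of joint carrier below 0.02 m/s and value of joint release above 0.55 rad and angle between each of cell_left, cell_right's own z axis and vertical below 0.06 rad); the robot touches nothing.
It fails at once if a cell standing on the carrier tips (leans by more than 0.12 rad) (angle between any of cell_left, cell_right's own z axis and vertical above 0.12 rad).
It fails at once if the carrier meets the end buffers faster than 0.1 m/s (value of joint carrier above 0.45 m and velocity of joint carrier above 0.1 m/s).
It fails at once if a bystander is moved (distance of any of cell_a, cell_b, stack, driver, tape, holder from where it was at the start of the episode above 0.02 m).
It also fails if it takes over 35 s, if anything falls off the work surface, if the arm or the gripper's body presses on something with over 40 N, if the wrist force passes 120 N, or if a joint passes its speed limit or range.

## Working session

There is one attempt and no reset: what is moved stays moved. The work goes in short steps, Python scripts to look and compute and a tool call to move; the robot and the scene stay as the last step left them, time stands still between calls to the robot, and variables do not carry over. Pictures are saved under pics/ and viewed, at most 12 in all, crops included, and the job is handed in when it is done.

Besides the shell and the picture viewer there is one more tool, called after "Call:" as name(argument=value, ...), one argument or row to a line, values as JSON. send_rows: Moves the arm, as the interface text tells. Scaled input: -1 to 1 covers 0.2 m each way for a shift and 60 degrees each way for a turn. Its arguments: {"type":"object","properties":{"plan":{"type":"array"},"force":{"type":"number"}},"required":["plan"]}

```bash
mkdir -p pics; ls; cat > h.py <<'E'
import numpy as np, cv2
from plant import telemetry, viewer, order
def pts(name):
    im,d=viewer.read_camera(name); c=viewer.calibration(name)
    K=np.array(c["camera_matrix"]);T=np.array(c["extrinsics"])
    v,u=np.mgrid[0:400,0:640]
    P=np.stack([(u-K[0,2])/K[0,0]*d,-(v-K[1,2])/K[1,1]*d,-d],-1)
    W=P@T[:3,:3].T+T[:3,3]; W[d==0]=np.nan
    return im,W,c
E
python3 - <<'E'
from h import *
for n in("side","top"):
    im,W,c=pts(n); cv2.imwrite(f"pics/{n}0.png",im); np.save(f"{n}0.npy",W); print(n,c)
s=telemetry.read_state();print(s)
E
```

```text
pics
side {'camera_matrix': array([[429.61006075,   0.        , 320.17808541],
       [  0.        , 429.61006075, 201.96856301],
       [  0.        ,   0.        ,   1.        ]]), 'extrinsics': array([[-0.91308971,  0.22325458, -0.34121044, -0.03222075],
       [-0.40709155, -0.5469628 ,  0.73151088,  1.30146647],
       [-0.02331627,  0.80683895,  0.59031116,  1.10203625],
       [ 0.        ,  0.        ,  0.        ,  1.        ]])}
top {'camera_matrix': array([[392.8812555 ,   0.        , 323.64764545],
       [  0.        , 392.8812555 , 205.50817673],
       [  0.        ,   0.        ,   1.        ]]), 'extrinsics': array([[ 0.01818952,  0.98445341, -0.17470151,  0.31727076],
       [-0.99969289,  0.02084842,  0.01339639,  0.11599198],
       [ 0.01683037,  0.17440419,  0.9845303 ,  1.37599427],
       [ 0.        ,  0.        ,  0.        ,  1.        ]])}
{'t': 0.1, 'q': array([-1.24538668e+00,  1.31060643e-01,  1.48919562e+00, -3.72877613e-06,
        1.52297372e+00, -8.53816887e-02]), 'dq': array([-0.00024904, -0.00120195, -0.00160993, -0.0010556 ,  0.00028654,
        0.00045088]), 'joint_torque': array([ 8.93850411e-04, -5.61339605e+01, -4.93100309e+01,  7.70377717e-02,
        2.90238712e-02, -5.61485126e-05]), 'tool_pos': array([ 0.23945392, -0.549548  ,  0.19599343]), 'orientation': array([-3.07396650e+00, -6.40410867e-01,  3.13570607e-04]), 'force': array([-0.6404024 ,  0.05542668, -0.43035962]), 'wrist_torque': array([0.01812419, 0.00556516, 0.01412518]), 'gripper_force': 0.0, 'opening': 0.09274186103787078}
```

View pics/side0.png

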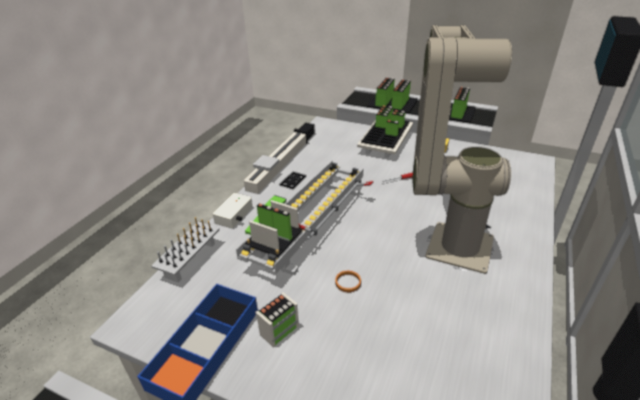

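View pics/top0.png

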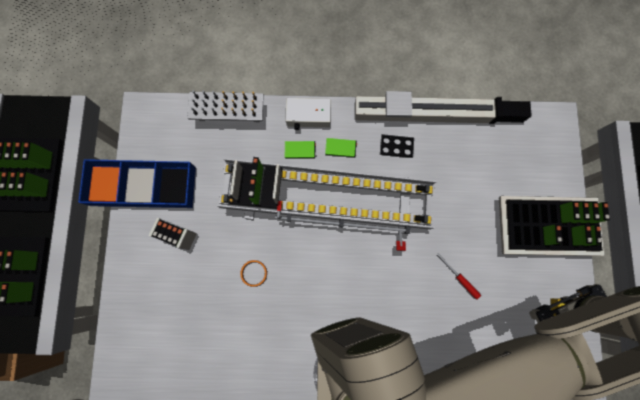

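The side view shows the lane with the carrier at its high end near (270,230). In the top view the lane runs from (225,185) to (432,208), with the carrier at about (255,185), the white plate at about (279,187), the paddle at (401,245) and the screwdriver at (460,275).

```bash
python3 - <<'E'
from h import *
im=cv2.imread("pics/top0.png");W=np.load("top0.npy");hsv=cv2.cvtColor(im,cv2.COLOR_BGR2HSV)
u0,v0=215,150
def m(lo,hi,box):
    k=cv2.inRange(hsv,lo,hi)>0; b=np.zeros_like(k); b[box[1]:box[3],box[0]:box[2]]=1; return k&b
y=m((18,110,120),(35,255,255),(215,150,440,235))
P=W[y]; P=P[(P[:,2]>.05)&(P[:,2]<.12)]
print("n",len(P))
# split in two rows, fit
a=np.polyfit(P[:,1],P[:,0],1); 
r=P[:,0]-np.polyval(a,P[:,1]); A=P[r>0];B=P[r<0]
ab=[];
for Q in(A,B): f=np.polyfit(Q[:,1],Q[:,0],1); ab.append(f); print(f,Q.min(0),Q.max(0))
sl=(ab[0][0]+ab[1][0])/2; yaw=np.arctan(-sl); print("yaw",yaw)  # axis y'=(-sin,cos): dx/dy=-tan
ic=(ab[0][1]+ab[1][1])/2; print("centre x=",sl,"*y+",ic)
f=np.polyfit(P[:,1],P[:,2],1);print("z fit",f)
red=m((0,140,90),(8,255,255),(385,225,420,260))|m((172,140,90),(180,255,255),(385,225,420,260))
Q=W[red];print("paddle px",np.argwhere(red).mean(0)[::-1],len(Q),np.nanmedian(Q,0),np.nanmin(Q,0),np.nanmax(Q,0))
c,s=np.cos(yaw),np.sin(yaw)
L=lambda p:np.stack([(p[...,0]-ic)*c+p[...,1]*s,-(p[...,0]-ic)*s+p[...,1]*c,p[...,2]],-1)
print("paddle lane",np.nanmedian(L(Q),0),np.nanmin(L(Q),0),np.nanmax(L(Q),0))
G=L(W)
# lane ends: points with |x|<.1, z .05-.12
k=(abs(G[...,0])<.085)&(G[...,2]>.05)&(G[...,2]<.13)
print("lane y range",np.nanpercentile(G[k][:,1],[0.2,1,99,99.8]))
k=(abs(G[...,0])<.05)&(G[...,2]>.14)
vy=G[k];h,e=np.histogram(vy[:,1],bins=np.arange(vy[:,1].min(),vy[:,1].max()+.005,.005))
for i in range(len(h)): 
  if h[i]:
    q=vy[(vy[:,1]>=e[i])&(vy[:,1]<e[i+1])]; print(round(e[i],3),h[i],q[:,2].max().round(3),q[:,0].min().round(3),q[:,0].max().round(3))
print("deck/plates z; bystander side screwdriver:")
q=m((0,140,90),(8,255,255),(430,245,490,305));print(np.nanmin(W[q],0),np.nanmax(W[q],0))
big=cv2.resize(im[140:260,210:440],None,fx=3.4,fy=3.4,interpolation=cv2.INTER_CUBIC);cv2.imwrite("pics/top0c.png",big)
E
```

```text
n 1141
[0.07579765 0.6326226 ] [ 0.60279054 -0.2721887   0.06065138] [0.67424853 0.4283445  0.11972147]
[0.07423797 0.52830666] [ 0.4977722  -0.26231503  0.06249855] [0.57194293 0.43494436 0.11854549]
yaw -0.07487755873832626
centre x= 0.07501781067574968 *y+ 0.5804646251165826
z fit [0.04377669 0.08025197]
paddle px [400.31578947 245.9122807 ] 57 [ 0.4157449  -0.15347583  0.09039293] [ 0.4029027  -0.16841523  0.0844415 ] [ 0.43276164 -0.14235751  0.10117956]
paddle lane [-0.15317781 -0.16597954  0.09039293] [-0.16557545 -0.17970118  0.0844415 ] [-0.13631089 -0.15504598  0.10117956]
lane y range [-0.84346222 -0.80292517  1.14265799  1.17708312]
-0.818 13 0.147 -0.011 0.048
-0.813 29 0.152 -0.009 0.044
-0.808 31 0.153 -0.012 0.046
-0.803 30 0.151 -0.012 0.045
-0.798 8 0.149 0.012 0.045
-0.793 1 0.144 -0.05 -0.05
-0.788 15 0.149 -0.05 0.022
-0.783 31 0.151 -0.048 0.044
-0.778 43 0.151 -0.048 0.044
-0.773 36 0.153 -0.048 0.044
-0.768 16 0.153 -0.009 0.043
-0.763 1 0.142 -0.043 -0.043
-0.758 4 0.149 -0.047 0.022
-0.753 20 0.149 -0.047 0.042
-0.748 45 0.154 -0.048 0.041
-0.743 35 0.152 -0
[... 608 characters left out ...]
-0.049 0.047
0.382 17 0.207 -0.048 0.049
1.052 1 0.142 -0.038 -0.038
1.057 8 0.148 -0.049 0.031
1.062 15 0.148 -0.046 0.047
1.067 20 0.147 -0.05 0.044
1.072 13 0.144 0.007 0.05
1.077 1 0.141 0.014 0.014
1.082 2 0.145 -0.048 -0.041
1.087 15 0.148 -0.049 0.043
1.092 21 0.147 -0.049 0.049
1.097 17 0.147 -0.042 0.05
1.102 11 0.148 -0.036 0.047
1.107 1 0.144 -0.037 -0.037
1.112 5 0.147 -0.049 0.019
1.117 14 0.148 -0.045 0.05
1.122 19 0.149 -0.049 0.049
1.127 12 0.145 -0.038 0.045
1.132 5 0.143 0.005 0.049
1.142 9 0.145 0.003 0.044
1.147 10 0.144 0.013 0.05
1.152 5 0.144 0.03 0.05
deck/plates z; bystander side screwdriver:
[ 0.25088975 -0.43200813  0.01589815] [ 0.32983783 -0.3614624   0.03256077]
```

View pics/top0c.png

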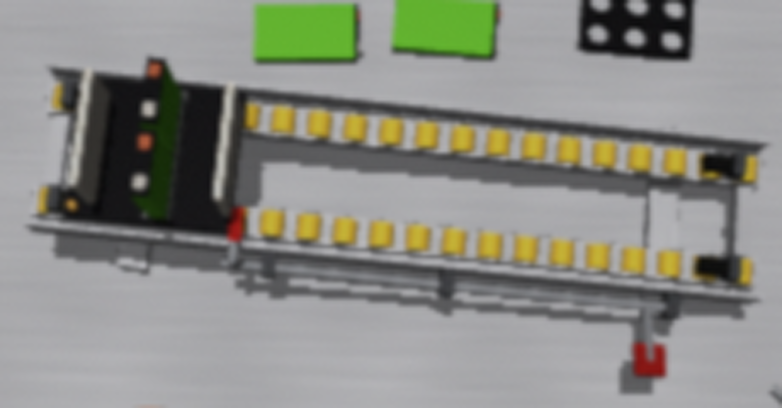

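Call:
send_rows(
  plan=[
    [[1, 0.15, 0.35, 0, 0.2], [1, 0.3, 0.7, 0, 0.35], [1, 0.42, 0.95, 0, 0.5], [1, 0.42, 0.95, 0, 0.52], [1, 0.42, 0.95, 0, 0.52], [1, 0.42, 0.95, 0, 0.52], [1, 0.42, 0.95, 0, 0.52], [1, 0.42, 0.95, 0, 0.52]],
  ],
  force=20,
)

```text
t: 0.77
tool_pos: [0.3236, -0.3602, 0.1969]
orientation: [2.789, 1.445, -0.001]
force: [-0.4, -0.9, 1.0]
opening: 0.0443
gripper_force: 0.0
```

Call:
send_rows(
  plan=[
    [[1, 0.1, 0.3, 0, 0.2], [1, 0.2, 0.6, 0, 0.35], [1, 0.35, 0.85, -0.1, 0.515], [1, 0.435, 1.0, -0.2, 0.515], [1, 0.435, 1.0, -0.3, 0.515], [1, 0.435, 1.0, -0.31, 0.515], [1, 0.435, 1.0, -0.31, 0.515], [1, 0.435, 1.0, -0.31, 0.515]],
  ],
)

```text
t: 1.43
tool_pos: [0.4099, -0.1602, 0.1338]
orientation: [-2.302, -2.134, 0.002]
force: [0.6, -0.3, 0.8]
opening: 0.0003
gripper_force: 0.0
```

```bash
python3 - <<'E'
from h import *
im,W,c=pts("top"); 
s=telemetry.read_state();print(s["tool_pos"],s["orientation"],s["force"],s["opening"])
a=cv2.resize(im[140:280,210:440],None,fx=3,fy=3,interpolation=cv2.INTER_CUBIC)
im2,_,_=pts("side")
b=cv2.resize(im2[140:280,230:400],None,fx=3,fy=3,interpolation=cv2.INTER_CUBIC)
cv2.imwrite("pics/a1.png",a);cv2.imwrite("pics/b1.png",b)
E
```

```text
[ 0.41038259 -0.16123971  0.13498093] [-2.30499928e+00 -2.13402154e+00  1.41717251e-03] [-0.44584608 -0.11594861 -0.5135264 ] 0.0005310696415511968
```

View pics/b1.png

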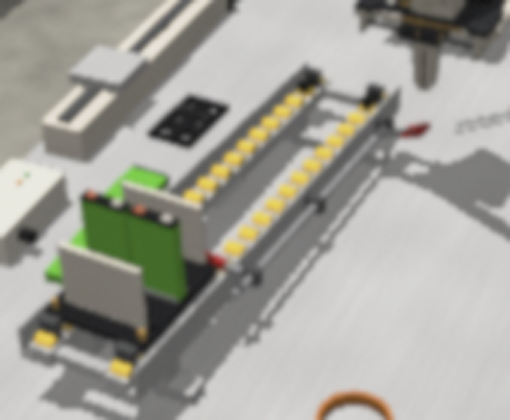

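View pics/a1.png

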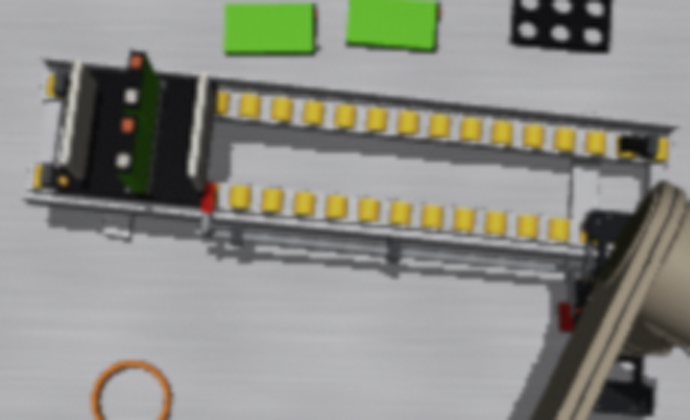

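The side crop shows the closed fingers at (425,70), just above and beyond the paddle at (412,130). In the top crop the arm covers part of the paddle at (567,317). I'll check the alignment numerically.

```bash
python3 - <<'E'
from h import *
im=cv2.imread("pics/side0.png");W=np.load("side0.npy");c=viewer.calibration("side")
hsv=cv2.cvtColor(im,cv2.COLOR_BGR2HSV)
k=((hsv[...,0]<8)|(hsv[...,0]>172))&(hsv[...,1]>100)&(hsv[...,2]>70)
b=np.zeros_like(k);b[175:192,355:380]=1;k&=b
print(np.argwhere(k).mean(0)[::-1],k.sum(),np.nanmedian(W[k],0),np.nanmin(W[k],0),np.nanmax(W[k],0))
K=c["camera_matrix"];T=np.linalg.inv(c["extrinsics"])
for p in([.4104,-.1612,.118],[.4135,-.154,.091],[.4104,-.154,.091]):
    q=T[:3,:3]@np.array(p)+T[:3,3]; print(p,K[0,0]*q[0]/-q[2]+K[0,2],K[1,1]*-q[1]/-q[2]+K[1,2])
im2=cv2.imread("pics/b1.png")
E
```

```text
[368.375 183.125] 16 [ 0.41760567 -0.14697695  0.09335213] [ 0.40617107 -0.16429686  0.08653872] [ 0.4315385  -0.13845521  0.10101574]
[0.4104, -0.1612, 0.118] 371.2559333059998 176.9620130495821
[0.4135, -0.154, 0.091] 369.7098884821797 183.05307293218436
[0.4104, -0.154, 0.091] 370.409699556086 183.20607381192164
```

Call:
send_rows(
  plan=[
    [[1, 0, 0.04, -0.05, 0], [1, 0, 0.04, -0.1, 0], [1, 0, 0.04, -0.13, 0], [1, 0, 0.04, -0.145, 0], [1, 0, 0.04, -0.145, 0]],
  ],
)

```text
t: 1.95
tool_pos: [0.4097, -0.152, 0.1047]
orientation: [-2.304, -2.133, 0.001]
force: [-0.9, 0.1, -0.2]
opening: 0.0002
gripper_force: 0.0
```

```bash
python3 - <<'E'
from h import *
im2,_,_=pts("side")
cv2.imwrite("pics/b2.png",cv2.resize(im2[140:220,330:420],None,fx=6,fy=6,interpolation=cv2.INTER_CUBIC))
s=telemetry.read_state();print(s["t"],s["tool_pos"],s["force"])
E
```

```text
2.0 [ 0.41012659 -0.15212754  0.1053571 ] [-0.32980244  0.42646118 -0.11446122]
```

View pics/b2.png

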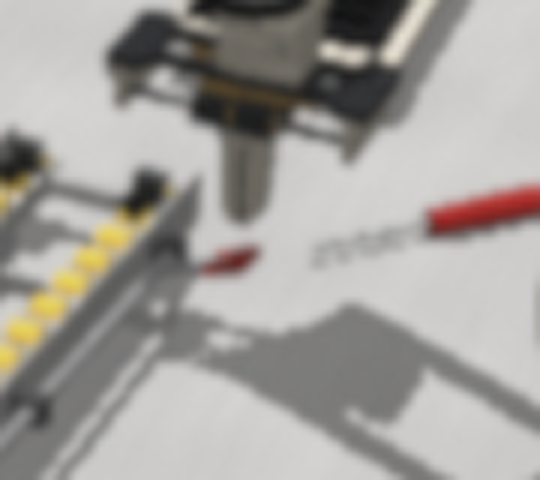

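The crop shows the fingertip at (245,222), still about 15 mm above the paddle at (232,260), with no force. I'll lower further and watch for contact.

Call:
send_rows(
  plan=[
    [[1, 0.005, 0, -0.025, 0], [1, 0.01, 0, -0.05, 0], [1, 0.01, 0, -0.05, 0]],
  ],
)

```text
t: 2.25
tool_pos: [0.4123, -0.1519, 0.0949]
orientation: [-2.304, -2.135, 0.001]
force: [-0.4, 0.4, 0.4]
opening: 0.0004
gripper_force: 0.0
```

Call:
send_rows(
  plan=[
    [[1, 0, 0, -0.02, 0], [1, 0, 0, -0.03, 0], [1, 0, 0, -0.03, 0]],
  ],
)

```text
t: 2.5
tool_pos: [0.4123, -0.1519, 0.0893]
orientation: [-2.304, -2.135, 0.0]
force: [-0.1, 0.3, -0.5]
opening: 0.0005
gripper_force: 0.0
```

```bash
python3 - <<'E'
from h import *
im2,W,_=pts("side")
cv2.imwrite("pics/b3.png",cv2.resize(im2[140:220,330:420],None,fx=6,fy=6,interpolation=cv2.INTER_CUBIC))
s=telemetry.read_state();print(s["t"],s["tool_pos"],s["force"])
for v in range(160,188,2): print(v,W[v,371].round(3),im2[v,371],W[v,368].round(3))
E
```

```text
2.55 [ 0.41240079 -0.15194845  0.08961862] [0.46402225 0.11226327 0.78730044]
160 [ 0.405 -0.128  0.22 ] [39 46 51] [ 0.418 -0.128  0.217]
162 [ 0.4   -0.112  0.22 ] [33 33 32] [ 0.414 -0.116  0.215]
164 [ 0.402 -0.121  0.205] [34 34 33] [ 0.415 -0.121  0.203]
166 [ 0.408 -0.143  0.183] [74 79 81] [ 0.42  -0.14   0.182]
168 [ 0.409 -0.146  0.171] [ 93 100 104] [ 0.422 -0.146  0.168]
170 [ 0.407 -0.142  0.164] [ 93 100 104] [ 0.422 -0.149  0.157]
172 [ 0.409 -0.149  0.15 ] [ 93 100 104] [ 0.418 -0.138  0.154]
174 [ 0.407 -0.145  0.143] [ 94 101 105] [ 0.422 -0.152  0.136]
176 [ 0.407 -0.145  0.134] [ 95 102 106] [ 0.422 -0.153  0.125]
178 [ 0.406 -0.144  0.124] [107 114 118] [ 0.42  -0.147  0.119]
180 [ 0.454 -0.304  0.005] [125 128 145] [ 0.469 -0.306  0.   ]
182 [ 0.411 -0.164  0.091] [ 66  67 113] [ 0.422 -0.155  0.094]
184 [ 0.405 -0.147  0.093] [129 130 148] [ 0.418 -0.145  0.091]
186 [ 0.439 -0.258  0.004] [193 195 197] [ 0.452 -0.256  0.002]
```

View pics/b3.png

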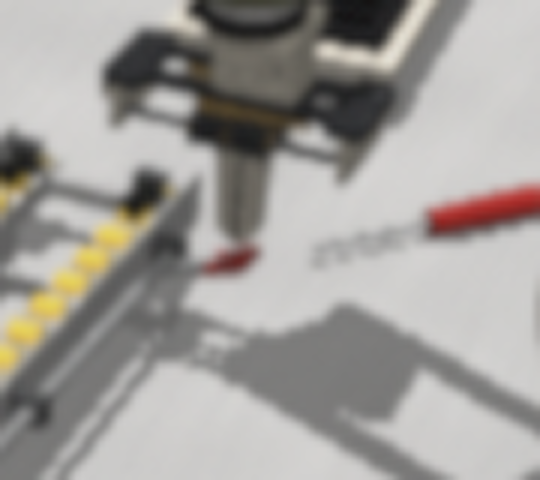

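The fingertip at (240,240) is now just above the paddle at (232,258), so the tip sits higher relative to the TCP than stated. I'll keep lowering until I feel contact.

Call:
send_rows(
  plan=[
    [[1, 0, 0, -0.02, 0], [1, 0, 0, -0.04, 0], [1, 0, 0, -0.04, 0]],
  ],
)

```text
t: 2.8
tool_pos: [0.4121, -0.1518, 0.0809]
orientation: [-2.304, -2.134, 0.001]
force: [-0.1, 0.1, 1.6]
opening: 0.0006
gripper_force: 0.0
```

Call:
send_rows(
  plan=[
    [[1, 0, 0, -0.01, 0], [1, 0, 0, -0.02, 0], [1, 0, 0, -0.02, 0]],
  ],
)

```text
t: 3.05
tool_pos: [0.4124, -0.152, 0.0775]
orientation: [-2.304, -2.135, 0.0]
force: [-1.1, -0.2, -0.2]
opening: 0.0003
gripper_force: 0.0
```

```bash
python3 - <<'E'
from h import *
im2,W,_=pts("side")
cv2.imwrite("pics/b4.png",cv2.resize(im2[140:220,330:420],None,fx=6,fy=6,interpolation=cv2.INTER_CUBIC))
s=telemetry.read_state();print(s["t"],s["tool_pos"],s["force"])
hsv=cv2.cvtColor(im2,cv2.COLOR_BGR2HSV)
k=((hsv[...,0]<8)|(hsv[...,0]>172))&(hsv[...,1]>80)&(hsv[...,2]>60)
b=np.zeros_like(k);b[175:195,355:382]=1;k&=b
print(np.argwhere(k).mean(0)[::-1],k.sum(),np.nanmedian(W[k],0))
# finger surface z vs x,y: upper points
G=W[150:182,362:380].reshape(-1,3);G=G[(abs(G[:,1]+.145)<.02)&(abs(G[:,0]-.41)<.03)]
print(np.nanpercentile(G[:,2],[1,5,10,50,90,99]), np.percentile(G[:,0],[2,98]),np.percentile(G[:,1],[2,98]))
E
```

```text
3.1 [ 0.41245991 -0.15199343  0.07767645] [-1.19225661  0.40798444 -0.39055986]
[367.5 183.5] 10 [ 0.42175536 -0.14458931  0.09116285]
[0.10528753 0.11643531 0.12502512 0.21006343 0.24818973 0.25621188] [0.3824902  0.43641662] [-0.15550181 -0.12548448]
```

Call:
send_rows(
  plan=[
    [[1, 0, 0, -0.015, 0], [1, 0, 0, -0.03, 0], [1, 0, 0, -0.03, 0]],
  ],
)

```text
t: 3.35
tool_pos: [0.4125, -0.1521, 0.0715]
orientation: [-2.304, -2.135, 0.0]
force: [0.7, -0.6, -0.2]
opening: 0.0005
gripper_force: 0.2
```

```bash
cat > pk.py <<'E'
from h import *
im2,W,_=pts("side")
cv2.imwrite("pics/b5.png",cv2.resize(im2[140:220,330:420],None,fx=6,fy=6,interpolation=cv2.INTER_CUBIC))
F=[telemetry.read_state()["force"]]
for _ in range(4): viewer.read_camera("top"); F.append(telemetry.read_state()["force"])
s=telemetry.read_state();print(s["t"],s["tool_pos"],np.mean(F,0))
hsv=cv2.cvtColor(im2,cv2.COLOR_BGR2HSV)
k=((hsv[...,0]<8)|(hsv[...,0]>172))&(hsv[...,1]>80)&(hsv[...,2]>60)
b=np.zeros_like(k);b[175:200,355:382]=1;k&=b
print(np.argwhere(k).mean(0)[::-1],k.sum(),np.nanmedian(W[k],0))
E
python3 pk.py
```

```text
3.6 [ 0.41259271 -0.15204779  0.07194336] [ 0.17084189 -0.41916325  0.44345045]
[366.83333333 183.83333333] 6 [ 0.42316486 -0.14327717  0.09105397]
```

View pics/b5.png

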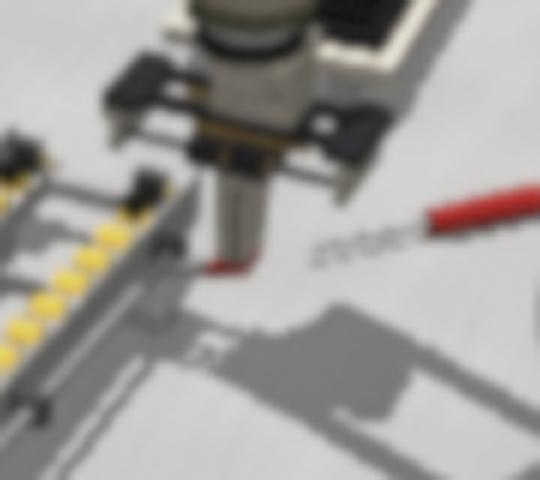

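The fingertip at (238,265) now covers the upper part of the paddle, so contact is close.

Call:
send_rows(
  plan=[
    [[1, 0, 0, -0.015, 0], [1, 0, 0, -0.03, 0], [1, 0, 0, -0.03, 0]],
  ],
)

```text
t: 3.85
tool_pos: [0.4125, -0.152, 0.0654]
orientation: [-2.304, -2.135, 0.0]
force: [-0.0, -0.4, 0.9]
opening: 0.0004
gripper_force: 0.4
```

```bash
python3 pk.py
```

```text
4.1 [ 0.41249858 -0.1520112   0.0658318 ] [ 0.14952946 -0.14594148  0.22195757]
[367. 185.] 5 [ 0.42331255 -0.14727908  0.08514426]
```

Call:
send_rows(
  plan=[
    [[1, 0, 0, -0.06, 0], [1, 0, 0, -0.12, 0], [1, 0, 0, -0.17, 0]],
  ],
)

```text
t: 4.35
tool_pos: [0.4132, -0.1522, 0.0319]
orientation: [2.304, 2.134, 0.001]
force: [2.2, 0.1, 3.4]
opening: 0.0005
gripper_force: 1.4
```

```bash
cat > tr.py <<'E'
from h import *
# carrier travel from side/top depth: green cells height band in lane frame
ic=.58046;yaw=-.07488;c,s=np.cos(yaw),np.sin(yaw)
def L(p): return np.stack([(p[...,0]-ic)*c+p[...,1]*s,-(p[...,0]-ic)*s+p[...,1]*c,p[...,2]],-1)
def cells(W,im):
    hsv=cv2.cvtColor(im,cv2.COLOR_BGR2HSV); G=L(W)
    k=(hsv[...,0]>35)&(hsv[...,0]<75)&(hsv[...,1]>120)&(abs(G[...,0])<.075)&(G[...,2]>.14)&(G[...,2]<.26)&(abs(G[...,1])<.5)
    return np.median(G[k][:,1]),k.sum()
def red(W,im):
    hsv=cv2.cvtColor(im,cv2.COLOR_BGR2HSV);G=L(W)
    k=((hsv[...,0]<8)|(hsv[...,0]>172))&(hsv[...,1]>80)&(hsv[...,2]>60)&(abs(G[...,0]+.15)<.03)&(abs(G[...,1]+.166)<.03)
    return k.sum(),np.median(G[k],0)
def now():
    im,W,_=pts("side"); t=telemetry.read_state()
    return im,W,t
E
python3 - <<'E'
from tr import *
print("ref",cells(np.load("side0.npy"),cv2.imread("pics/side0.png")))
im,W,t=now()
print(t["t"],t["tool_pos"],t["force"],cells(W,im),red(W,im)); cv2.imwrite("pics/b6.png",cv2.resize(im[140:260,230:400],None,fx=4,fy=4,interpolation=cv2.INTER_CUBIC))
E
```

```text
ref (np.float64(0.3207244759858876), np.int64(524))
4.4 [ 0.41182426 -0.15161403  0.02973989] [-0.3383041   1.20207237 -0.30907841] (np.float64(0.31512110914688296), np.int64(517)) (np.int64(13), array([-0.15150707, -0.15666478,  0.05234969]))
```

Call:
send_rows(
  plan=[
    [[1, 0, 0, -0.025, 0], [1, 0, 0, 0.17, 0], [1, 0.08, 0.08, 0.36, 0], [1, 0.2, 0.22, 0.44, 0], [1, 0.34, 0.37, 0.44, 0], [1, 0.48, 0.52, 0.44, 0], [1, 0.62, 0.67, 0.44, 0], [1, 0.76, 0.81, 0.44, 0], [1, 0.85, 0.91, 0.44, 0]],
  ],
)

```text
t: 5.15
tool_pos: [0.5845, 0.0327, 0.1199]
orientation: [2.303, 2.137, 0.001]
force: [0.0, -0.9, 1.4]
opening: 0.0004
gripper_force: 0.0
```

```bash
python3 - <<'E'
from tr import *
im,W,t=now()
print(t["t"],t["tool_pos"],L(t["tool_pos"]),t["force"],t["dq"].round(2),cells(W,im),red(W,im)); cv2.imwrite("pics/b7.png",cv2.resize(im[120:280,230:430],None,fx=3.5,fy=3.5,interpolation=cv2.INTER_CUBIC))
E
```

```text
5.2 [0.58617094 0.03537826 0.1198199 ] [0.00304828 0.03570635 0.1198199 ] [-2.62791335  2.35877048  1.63107202] [-0.05 -0.05  0.07 -0.01 -0.   -0.09] (np.float64(0.1976224531274437), np.int64(445)) (np.int64(31), array([-0.1479879 , -0.15979746,  0.04893898]))
```

View pics/b7.png

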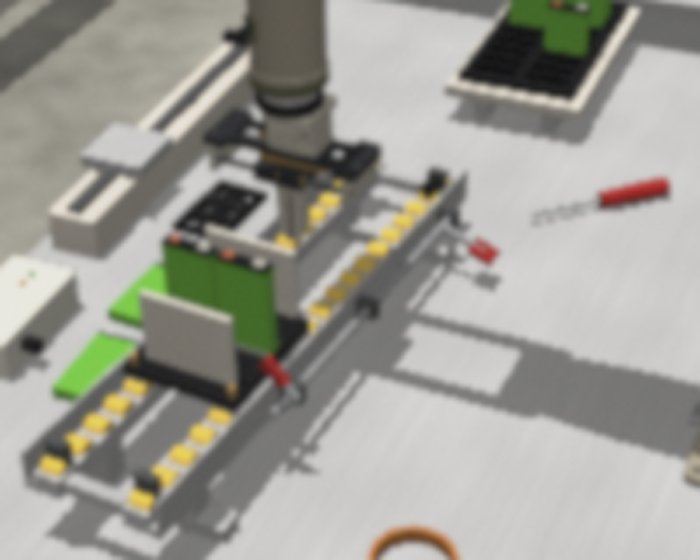

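At t=5.15 the picture shows the carrier rolling with its white plate at about (250,250), the fingers ahead of it at (295,215) over the lane, and the paddle down at (483,250). I'll take one more reading for its speed.

```bash
python3 - <<'E'
from tr import *
im,W,t=now(); G=L(W)
print(t["t"],L(t["tool_pos"]),t["force"],cells(W,im),red(W,im))
# plate top edge & fingers
k=(abs(G[...,0])<.05)&(G[...,2]>.185)&(G[...,2]<.215)&(G[...,1]>-.0)&(G[...,1]<.16)
h,e=np.histogram(G[k][:,1],np.arange(0,.165,.006));print([(round(a,3),n) for a,n in zip(e,h) if n])
k=(abs(G[...,0])<.03)&(G[...,2]>.13)&(G[...,2]<.19)&(G[...,1]>-.0)&(G[...,1]<.09)
h,e=np.histogram(G[k][:,1],np.arange(0,.165,.006));print([(round(a,3),n) for a,n in zip(e,h) if n])
E
```

```text
5.25 [0.00151277 0.03347225 0.11956935] [-0.44530094  0.47402819  0.66893093] (np.float64(0.18712909879826004), np.int64(435)) (np.int64(31), array([-0.15034193, -0.1589253 ,  0.04923382]))
[(np.float64(0.03), np.int64(5)), (np.float64(0.036), np.int64(20)), (np.float64(0.042), np.int64(26)), (np.float64(0.048), np.int64(2)), (np.float64(0.108), np.int64(13)), (np.float64(0.114), np.int64(68)), (np.float64(0.12), np.int64(10))]
[(np.float64(0.024), np.int64(5)), (np.float64(0.03), np.int64(9)), (np.float64(0.036), np.int64(35)), (np.float64(0.042), np.int64(30))]
```

Call:
send_rows(
  plan=[
    [[1, 0, -0.02, 0, 0], [1, -0.005, -0.065, 0, 0], [1, -0.01, -0.13, 0, 0], [1, -0.015, -0.2, 0, 0], [1, -0.02, -0.27, 0, 0], [1, -0.025, -0.34, 0, 0]],
  ],
)

```text
t: 5.75
tool_pos: [0.5771, -0.0407, 0.1202]
orientation: [2.306, 2.133, 0.0]
force: [0.3, 0.5, -0.2]
opening: 0.0008
gripper_force: 0.0
```

Call:
send_rows(
  plan=[
    [[1, -0.005, -0.07, 0, 0], [1, -0.01, -0.14, 0, 0], [1, -0.015, -0.205, 0, 0]],
  ],
)

```text
t: 6.0
tool_pos: [0.5743, -0.0813, 0.12]
orientation: [2.305, 2.134, -0.0]
force: [0.3, -1.2, -0.5]
opening: 0.0003
gripper_force: 0.5
```

Call:
send_rows(
  plan=[
    [[1, -0.005, -0.065, 0, 0], [1, -0.01, -0.12, 0, 0], [1, -0.01, -0.165, 0, 0], [1, -0.015, -0.2, 0, 0], [1, -0.015, -0.23, 0, 0], [1, -0.02, -0.255, 0, 0], [1, -0.02, -0.275, 0, 0], [1, -0.02, -0.295, 0, 0], [1, -0.025, -0.315, 0, 0]],
  ],
)

```text
t: 6.75
tool_pos: [0.5698, -0.142, 0.1199]
orientation: [-2.304, -2.136, -0.0]
force: [0.7, 0.1, -0.3]
opening: 0.0006
gripper_force: 0.0
```

```bash
python3 - <<'E'
from tr import *
im,W,t=now(); G=L(W)
print(t["t"],L(t["tool_pos"]),t["force"],cells(W,im),red(W,im)); cv2.imwrite("pics/b8.png",cv2.resize(im[120:280,230:430],None,fx=3.5,fy=3.5,interpolation=cv2.INTER_CUBIC))
E
```

```text
6.8 [-0.00016895 -0.14331262  0.11999468] [-1.13168903 -0.97128756 -0.4514864 ] (np.float64(-0.05722446636226913), np.int64(316)) (np.int64(33), array([-0.1480222 , -0.1596267 ,  0.04878583]))
```

View pics/b8.png

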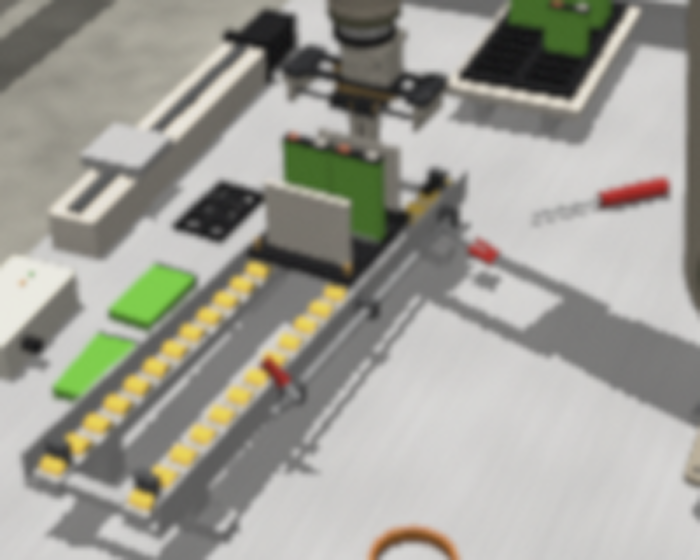

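The cells stand upright at about (335,185), with the carrier against the fingers at 0.378 m of travel. I'll creep on at about 0.045 m/s.

Call:
send_rows(
  plan=[
    [[1, 0, -0.01, 0, 0], [1, 0, -0.025, 0, 0], [1, 0, -0.045, 0, 0], [1, -0.005, -0.065, 0, 0], [1, -0.005, -0.085, 0, 0], [1, -0.005, -0.105, 0, 0], [1, -0.01, -0.125, 0, 0], [1, -0.01, -0.145, 0, 0], [1, -0.01, -0.165, 0, 0], [1, -0.015, -0.185, 0, 0], [1, -0.015, -0.205, 0, 0], [1, -0.015, -0.225, 0, 0], [1, -0.02, -0.245, 0, 0], [1, -0.02, -0.265, 0, 0], [1, -0.02, -0.28, 0, 0], [1, -0.02, -0.295, 0, 0], [1, -0.025, -0.31, 0, 0], [1, -0.025, -0.325, 0, 0], [1, -0.025, -0.34, 0, 0], [1, -0.025, -0.355, 0, 0]],
  ],
)

```text
t: 8.47
tool_pos: [0.5646, -0.2133, 0.1199]
orientation: [-2.304, -2.135, 0.0]
force: [0.3, -0.5, -0.6]
opening: 0.0008
gripper_force: 0.2
```

```bash
python3 - <<'E'
from tr import *
im,W,t=now(); G=L(W)
print(t["t"],L(t["tool_pos"]),t["force"],cells(W,im),red(W,im))
E
```

```text
8.5167 [ 1.70221836e-04 -2.14534704e-01  1.19941697e-01] [ 0.18382349 -1.8645214  -0.91678246] (np.float64(-0.13003228864880184), np.int64(291)) (np.int64(31), array([-0.14762918, -0.16284584,  0.05035883]))
```

Call:
send_rows(
  plan=[
    [[1, 0, -0.01, 0, 0], [1, 0, -0.02, 0, 0], [1, 0, -0.035, 0, 0], [1, -0.005, -0.05, 0, 0], [1, -0.005, -0.065, 0, 0], [1, -0.005, -0.08, 0, 0], [1, -0.005, -0.095, 0, 0], [1, -0.01, -0.11, 0, 0], [1, -0.01, -0.125, 0, 0], [1, -0.01, -0.15, 0, 0], [1, -0.015, -0.18, 0, 0], [1, -0.015, -0.21, 0, 0], [1, -0.02, -0.25, 0, 0], [1, -0.02, -0.25, 0, 0]],
  ],
)

```text
t: 9.68
tool_pos: [0.5603, -0.2648, 0.12]
orientation: [2.305, 2.134, -0.001]
force: [-0.6, 0.0, 0.1]
opening: 0.0004
gripper_force: 0.0
```

```bash
python3 - <<'E'
from tr import *
im,W,t=now(); G=L(W)
print(t["t"],L(t["tool_pos"]),t["force"],cells(W,im),red(W,im))
E
```

```text
9.7333 [-2.04182786e-04 -2.64851361e-01  1.19911816e-01] [ 0.16293694  0.37907178 -0.25888521] (np.float64(-0.13756791232149462), np.int64(286)) (np.int64(33), array([-0.14841893, -0.16111447,  0.04967156]))
```

Call:
send_rows(
  plan=[
    [[1, 0, -0.1, 0.02, 0], [1, 0, -0.2, 0.1, 0], [1, 0, -0.3, 0.25, 0], [1, 0, -0.4, 0.4, 0], [1, 0, -0.5, 0.55, 0], [1, 0, -0.5, 0.6, 0], [1, 0, -0.5, 0.6, 0], [1, 0, -0.5, 0.6, 0]],
  ],
)

```text
t: 10.4
tool_pos: [0.5609, -0.3626, 0.2396]
orientation: [2.304, 2.135, 0.001]
force: [0.2, 0.4, -0.6]
opening: 0.0003
gripper_force: 0.0
```

```bash
python3 - <<'E'
from tr import *
im,W,t=now()
print(t["t"],L(t["tool_pos"]),t["force"],abs(t["dq"]).max(),cells(W,im),red(W,im)); cv2.imwrite("pics/b9.png",cv2.resize(im[120:280,230:430],None,fx=3.5,fy=3.5,interpolation=cv2.INTER_CUBIC))
E
```

```text
10.45 [ 0.00698762 -0.36229513  0.23800475] [-1.0368241   1.0702093  -0.75036964] 0.02899143225614096 (np.float64(-0.13755862110805858), np.int64(285)) (np.int64(31), array([-0.14853709, -0.16027949,  0.04779666]))
```

View pics/b9.png

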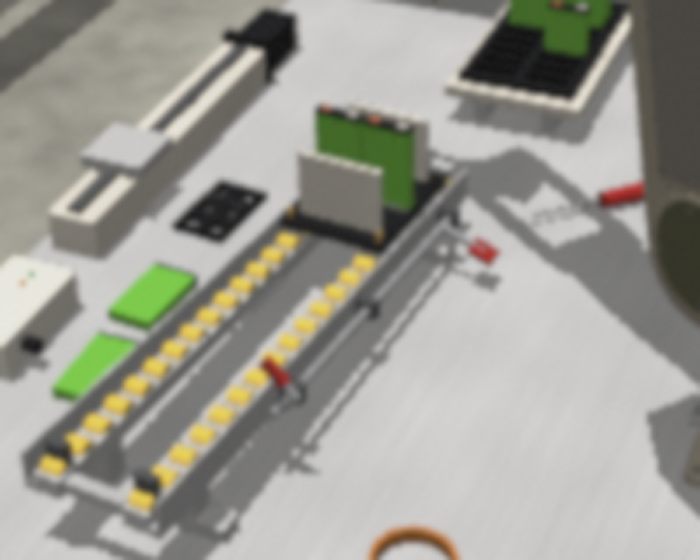

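The carrier rests at the low end near (370,190) with both cells upright. The paddle is down at (483,250) and the arm is clear.

```bash
python3 -c "
from plant import order; print(order.close_job())"
```

```text
the job is handed in; nothing more can be done
None
```

The job is handed in: by my last camera check the carrier was at rest against the buffers (about 0.458 m of travel), both cells upright, the paddle down and the arm clear; no verdict came back.

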